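Put a seed dryer back in service: hinge pin, then air gate

TASK

The bench seed dryer's clear lid has been cleaned and laid back on the chamber, but its hinge pin still lies on the bench. Slide the pin fully home through the hinge knuckles from the left end, so that the air cannot lift the lid off, and only then swing the air-gate lever from shut to the red set-point marker and leave it there. Leave the lid seated, the red marker where it is set and the other things undisturbed.

Things in the scene. Friction and masses are not known exactly. Their poses are not given: they have to be found in the camera images.
- dryer: Fixed bench dryer, 170 x 302 mm. Origin under its middle on the worktop; x from its front (facing the robot) to its back, y to its left, z up. White chamber with clear lid and seed dish at y -11 to +151 mm, x -81 to +81; lid top 79 mm up, a black handle rises 19 mm above it at x = -74. Grey fan housing, 88 mm high, on the right with the lever on top. The hinge runs along y behind the chamber.
- hinge_mouth (a point): Bore centre at the open left end of the lid's hinge: 93.5 mm behind, 151 left of and 74.5 above the dryer's origin. Axes as the dryer's; the level bore runs from here along -y. Five aluminium knuckles in a row, each 26 mm long, 2 mm gaps, outside 21 mm, bore 12 mm in diameter; 1st, 3rd, 5th belong to the dryer, 2nd, 4th to the lid. Free space to its left.
- hinge_end (a point): Point on the bore's centre line 132 mm from hinge_mouth along -y, inside the fifth knuckle: where the pin's tip lies when the pin is fully home. Axes as the dryer's.
- pin_head (a point): Centre of the hinge pin's square steel head (50 long, 20 x 20 mm; grip here). x points along the shaft to the tip. The shaft, 8 mm round, 132 mm long, starts 25 mm from this point; its last 9 mm taper to 3 mm. Pin 182 mm long, about 0.17 kg, balanced within the head. It lies level, axis 10 mm above the worktop. Fully home, the head touches the first knuckle: centre 25 mm left of hinge_mouth.
- pin_tip (a point): Tip of the hinge pin's shaft, 157 mm from pin_head along the pin's x axis.
- lid: Loose lid of the chamber, 162 x 162 mm, 9 mm thick: clear panel in an aluminium frame, about 0.35 kg. Origin at the centre of its underside. A rim under it holds it in the chamber's mouth with about 2 mm of play; its knuckles stand in line with the dryer's.
- lid_seat (a point): Centre of the chamber's mouth at rim height (70 mm above the worktop): where the lid's origin lies when the lid is seated.
- lever_pivot (a point): Pivot of the air-gate lever, on top of the fan housing, 102 mm above the worktop, 81 mm to the right of the dryer's origin and 4 mm in front of it. Axes as the dryer's; the lever turns about its x axis.
- lever_knob (a point): Centre of the lever's yellow knob, a flat round disc 38 mm in diameter and 26 mm thick along x, 140 mm from the pivot along the lever. The z axis points outward along the lever, the x axis is the dryer's. A 10 mm round steel rod runs from it toward the pivot; the white scale arc stands 10 to 20 mm behind the lever and reaches 86 mm from the pivot.
- gate_lever (a joint): Angle of the air-gate lever, rad: 0 = gate shut, lever leaning 0.873 rad (50 deg) to the dryer's left (+y) of upright; it grows as the lever swings to the right, 0.873 = upright, 1.746 = gate wide open, leaning 50 deg to the right. It starts within 0.15 of shut, has about 1 N of friction at the knob and stays where it is left.
- set_marker (a joint): Angle of the red set-point marker on the scale arc, in the same measure as gate_lever: the lever points at the marker when the two values are equal. It is clamped by stiff friction.
- marker_tab (a point): Middle of the red set-point marker (12 mm wide), 90.5 mm from the pivot, just behind the lever's plane; its outer end is 98.5 mm from the pivot. The z axis points outward from the pivot.
- bottle: Small glass bottle with blue cap, 56 mm in diameter, 105 mm high, a bystander; origin under its centre.
- tip_box: Clear, closed box of pipette tips, 78 x 126 x 74 mm, a bystander; origin under its centre.
- red_marker: Red and white marker pen, 135 mm long, 17 mm thick, a bystander lying on the worktop; origin under its middle.

How it is judged (in metres and radians):
On the way, in this order (a step that is already met when the one before it is completed fails the run):
1. the pin is fully home in the hinge (y of pin_tip in the frame of hinge_end below 0.005 m and distance between pin_tip and hinge_end below 0.008 m and angle between the x axis of pin_head and the y axis of hinge_mouth, either way round below 0.07 rad), for 0.2 s.
2. the air-gate lever points at the red marker (angle between the z axis of lever_knob and the z axis of marker_tab, either way round below 0.07 rad), for 0.2 s.
At the end, for the whole second after the job is handed in: The pin is in all five knuckles with its head within 5 mm of the first one, the lever stands at rest within 0.07 rad (4 deg) of the red marker, and the lid is seated within 5 mm of its place (all of step 1 and angle between the z axis of lever_knob and the z axis of marker_tab, either way round below 0.07 rad and distance between lid and lid_seat below 0.005 m and velocity of joint gate_lever between -0.02 and 0.02 rad/s); the robot touches nothing.
It fails at once if the air gate is opened (lever beyond 0.35 rad) while the pin is not home (value of joint gate_lever above 0.35 rad and distance between pin_tip and hinge_end above 0.012 m).
It fails at once if the lid is pushed or lifted more than 15 mm off its seat (distance between lid and lid_seat above 0.015 m).
It fails at once if the red set-point marker is shifted by more than 6 mm (distance of marker_tab from where it was at the start of the episode above 0.006 m).
It fails at once if a bystander is moved by more than 30 mm (distance of any of bottle, tip_box, red_marker from where it was at the start of the episode above 0.03 m).
It also fails if it takes over 58 s, if anything falls off the work surface, if the arm or the gripper's body presses on something with over 40 N, if the wrist force passes 120 N, or if a joint passes its speed limit or range.

ROBOT

A 7-joint arm with a two-finger parallel gripper is mounted at the origin on a cart in front of the work surface, level with it; the furniture and walls round the work are solid. World frame = base frame: x ahead of the robot, y to its left, z up, the work surface at z = 0. Lengths are in m, angles in degrees, forces in N, time in s.
With the tool pointing down it reaches from about 0.425 to 0.825 m from the base axis. Payload 3.6 kg.
Tool frame: the origin (TCP) lies on the centre line of the jaws, within the pads' length; the fingertips stand 25 mm ahead of it and the grasp point (between the pads) lies 6 mm ahead of it (tcp_to_tips is the distance from the TCP to the fingertips, in m); z points along the fingers, y is the line along which they close (so a half turn about z gives the same grasp; the last joint's range is limited). The gripper opens to 85 mm and grips with 20 to 120 N. Pads are 22 mm wide; open, the fingers measure 114 mm over their backs; the gripper's body (76 mm by 85 mm) begins 54 mm behind the grasp point. The pads swing forward as they close: fully open they stand 13 mm farther back than shut.
Start: joints at [-1.518, 35.231, -0.722, 81.555, 0.464, 63.22, -2.315], TCP at [0.65, 0, 0.256] pointing down, gripper open.
Joint ranges: [-178.69, 178.69], [-17.37, 117.87], [-77.05, 75.6], [15.02, 138.74], [-78.02, 258.01], [0.78, 113.62], [-162.83, 162.83]. Speed limits (degrees/s): [159.86, 159.86, 180, 180, 180, 180, 180].

INTERFACE

Orientations are given as a 3x3 rotation matrix whose columns are the frame's x, y, z axes.
In Python, from cell import read_state, snapshot, camera_model, close_job, tcp_to_tips gives the robot as it stands.
- The arm moves only by the tool apply_moves, never from a script. Its argument "commands" is a list of rows, each an object with "travel": the shift along the tool's x, y, z in cm, a list of three; "angular": the turn, a rotation vector about the tool's x, y, z in rad, a list of three; "jaw": the gripper command: -1 is fully open, 1 is shut, values between are in proportion. In form: [{"travel": [dx, dy, dz], "angular": [rx, ry, rz], "jaw": jaw}, ...]. A call has 1 to 12 rows; each row is the pose to reach, as a shift and turn from the pose commanded when the call began, along the tool's axes at that moment; what a row does not reach only later rows make up. A row lasts 1/8 s, in which the tool goes at most 62.5 mm and 10.7 degrees, less where a joint would pass 70% of its speed; a pose out of reach is approached as far as the arm can. A call with a gripper value outside its range is refused whole. The fingers move at their own pace and stop on an object; the grip force is fixed at half the most. Time passes only in rows, so rows that repeat a pose let the fingers close. It gives the time, the measured TCP pose, the force, the opening and the grip force at its end, in the units of the state.
- read_state(): the state, without advancing time (a new reading comes with each control period).
- snapshot(name): name is "scene" or "side" or "wrist"; returns the picture (420x560x3 uint8, red, green, blue); there is no depth.
- camera_model(name): a dict with "fx", "fy", "cx", "cy" (pixels), "distortion" ([k1, k2, p1, p2, k3] as OpenCV has them; the pictures are not rectified), "R" (3x3) and "t" (3): a world point X has camera coordinates R X + t. Camera axes: x right, y down, z forward; pixel columns grow to the right and rows downward; lengths in m; the calibration is good to about 2 mm. A picture is of the moment at which its call begins: read the wrist's pose just before it. camera_model takes no time and is no camera call; for the wrist camera it gives the pose at the moment of the call.
- close_job(): hands the job in; it is judged then, once.
The state is a dict: "clock": time; "joint_positions": joint angles; "joint_velocities": joint speeds; "tau": joint torques, N m; "tcp_pos": TCP position; "eef_rot": TCP orientation; "force": force on the tool from outside, world axes, zero at the start; "torque": the same for the moment, N m; "width": finger opening in m; "grasp_force": force on a finger pad.
Only numpy, scipy, OpenCV 4.12 (cv2) and the standard library are available. Lean on these libraries where they do the work, as an engineer would, in place of code of your own. Each camera call takes 0.05 s, during which the arm holds its last target. There are 200 camera calls.

## Working session

There is one attempt and no reset: what is moved stays moved. The work goes in short steps, Python scripts to look and compute and a tool call to move; the robot and the scene stay as the last step left them, time stands still between calls to the robot, and variables do not carry over. Pictures are saved under pics/ and viewed, at most 10 in all, crops included, and the job is handed in when it is done.

Besides the shell and the picture viewer there is one more tool, called after "Request:" by a JSON object that holds its "op" and its "data". apply_moves: Moves the arm, as the interface text tells. Its arguments: {"type":"object","properties":{"commands":{"type":"array","items":{"type":"object","properties":{"travel":{"type":"array","items":{"type":"number"}},"angular":{"type":"array","items":{"type":"number"}},"jaw":{"type":"number"}}}}},"required":["commands"]}

```bash
mkdir -p pics; ls; python3 - <<'E'
from cell import *
import cv2
for n in("scene","side"):
    cv2.imwrite(f"pics/{n}0.png",snapshot(n)[:,:,::-1])
    print(n,camera_model(n))
s=read_state();print(s["clock"],s["tcp_pos"],s["eef_rot"],tcp_to_tips)
E
```

```text
pics
scene {'fx': 510.1814124572491, 'fy': 510.1814124572491, 'cx': 279.0473592630218, 'cy': 208.32879547932785, 'distortion': array([-0.04983702,  0.        ,  0.        ,  0.        ,  0.        ]), 'R': array([[-7.66958492e-01, -6.41696646e-01,  2.93094550e-04],
       [-3.68093213e-01,  4.39572311e-01, -8.19318967e-01],
       [ 5.25625397e-01, -6.28491525e-01, -5.73337897e-01]]), 't': array([0.40664873, 0.29806248, 1.2712547 ])}
side {'fx': 408.26349118990015, 'fy': 408.26349118990015, 'cx': 276.38503468409647, 'cy': 202.32902765528294, 'distortion': array([-0.03871559,  0.        ,  0.        ,  0.        ,  0.        ]), 'R': array([[-0.9996572 , -0.01024021,  0.02409622],
       [-0.02592177,  0.51650285, -0.85589302],
       [-0.00368124, -0.85622424, -0.51659123]]), 't': array([0.4918038 , 0.09619749, 1.38418861])}
0.1 [6.49367609e-01 1.44270024e-05 2.55237217e-01] [[-7.24511709e-05  9.99997273e-01 -2.33419785e-03]
 [ 9.99999996e-01  7.23114161e-05 -5.99570589e-05]
 [-5.97881063e-05 -2.33420219e-03 -9.99997274e-01]] 0.025
```

View pics/scene0.png

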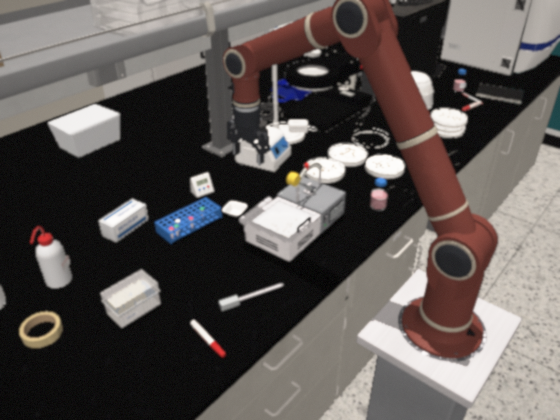

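View pics/side0.png

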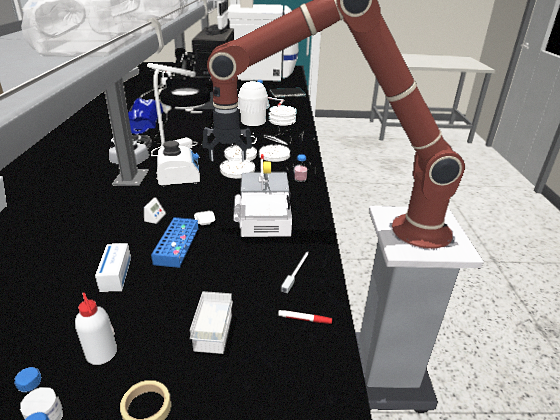

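Both views show the dryer: scene (295,220), side (265,205). The pin is at scene (250,297), side (295,272). I'll enlarge both.

```bash
python3 - <<'E'
import cv2
a=cv2.imread("pics/scene0.png")[160:310,210:350]
cv2.imwrite("pics/sc1.png",cv2.resize(a,None,fx=4,fy=4,interpolation=cv2.INTER_CUBIC))
a=cv2.imread("pics/side0.png")[150:300,220:320]
cv2.imwrite("pics/sd1.png",cv2.resize(a,None,fx=4,fy=4,interpolation=cv2.INTER_CUBIC))
E
```

```text
(no output)
```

View pics/sc1.png

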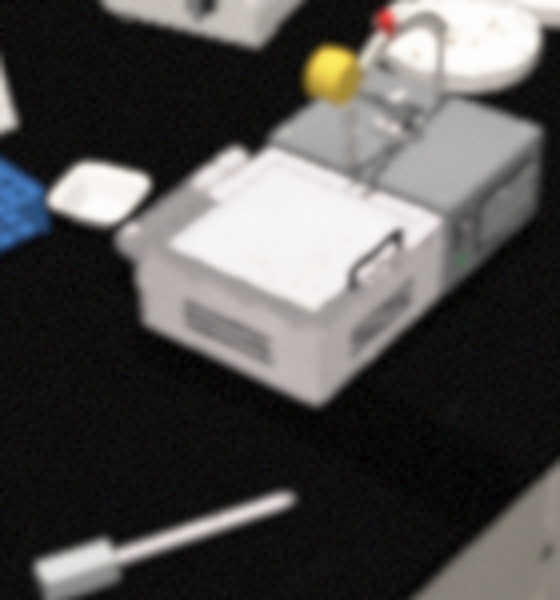

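View pics/sd1.png

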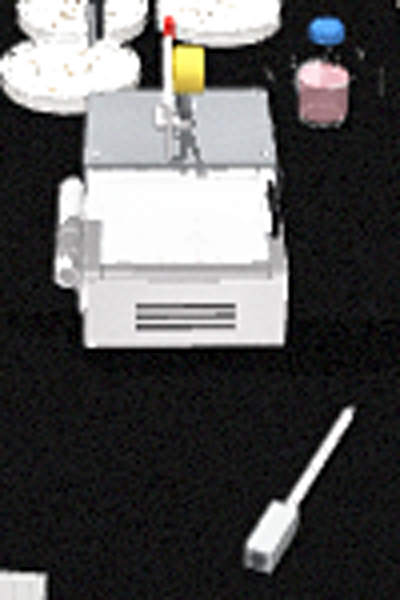

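The crops show the pin head near scene crop (78,568) and side crop (271,537), with the tip at (293,497) and (350,408). The yellow knob is at (332,75) and (188,69), and the red marker at (386,20) and (169,25). Next I'll fit the poses.

```bash
cat > h.py <<'E'
import numpy as np, cv2
from scipy.optimize import least_squares
from cell import camera_model
def proj(m,X):
    X=np.atleast_2d(X).astype(float)
    K=np.array([[m["fx"],0,m["cx"]],[0,m["fy"],m["cy"]],[0,0,1.]])
    return cv2.projectPoints(X,cv2.Rodrigues(np.array(m["R"]))[0],np.array(m["t"]),K,np.array(m["distortion"]))[0][:,0]
def full(p,o): return (np.array(p,float)+.5)/4-.5+np.array(o)
def dry(q,P):
    c,s=np.cos(q[2]),np.sin(q[2]);P=np.atleast_2d(P)
    return np.c_[q[0]+c*P[:,0]-s*P[:,1],q[1]+s*P[:,0]+c*P[:,1],P[:,2]]
def onplane(m,p,z):
    return least_squares(lambda a:(proj(m,[a[0],a[1],z])-p).ravel(),[.6,.2]).x
def lev(a,r): # lever point in dryer frame
    b=a-.873
    return np.array([-.004,-.081-r*np.sin(b),.102+r*np.cos(b)])
E
python3 - <<'E'
from h import *
S,D=camera_model("scene"),camera_model("side");oS,oD=(210,160),(220,150)
P=np.array([[-81,151,0],[81,151,0],[-85,-151,88]])/1e3
pS=full([[318,405],[145,325],[541,130]],oS)
Q=np.array([[-81,151,0],[81,151,0],[85,-151,88],[-85,-151,88]])/1e3
pD=full([[285,346],[84,347],[85,91],[270,91]],oD)
f=lambda q:np.r_[(proj(S,dry(q,P))-pS).ravel(),(proj(D,dry(q,Q))-pD).ravel()]
r=least_squares(f,[.6,.1,0],loss="soft_l1");q=r.x
print("dryer",q,np.round(f(q),1))
mouth=dry(q,[.0935,.151,.0745])[0];print("mouth",mouth,proj(S,mouth)-oS,proj(D,mouth)-oD)
for n,m,o,h,t,k,mk in(("S",S,oS,(78,568),(293,497),(332,75),(386,20)),("D",D,oD,(271,537),(350,408),(188,69),(169,25))):
    H=onplane(m,full(h,o),.010);T=onplane(m,full(t,o),.010)
    print(n,"head",H,"tip",T,np.linalg.norm(T-H),np.degrees(np.arctan2(*(T-H)[::-1])))
    for nm,p,rr in(("knob",k,.14),("mark",mk,.0945)):
        A=np.linspace(-.2,1.9,500)
        e=[np.linalg.norm(proj(m,dry(q,lev(a,rr)+(np.array([.009,0,0]) if nm=="mark" else 0)))-full(p,o)) for a in A]
        print(nm,A[np.argmin(e)],min(e))
E
```

```text
dryer [ 0.53644138 -0.09258519  0.05650013] [ 0.1  1.8  0.1  0.8  1.3 -0.3 -0.9  0.5 -0.3  0.6  0.2 -1.5 -1.1 -1.4]
mouth [0.6212652  0.06345381 0.0745    ] [[31.84146089 60.52482695]] [[15.83156945 67.87359491]]
S head [0.46327955 0.28338991] tip [0.39827556 0.14147074] 0.1560979531968858 -114.60945008231528
knob 0.014629258517034088 1.2899504075203827
mark 0.6416833667334669 1.95833160032587
D head [0.45879852 0.29048768] tip [0.3961767  0.14371101] 0.159577192646474 -113.10537199600459
knob 0.002004008016032066 0.4965341696648519
mark 0.616432865731463 1.0612496907196691
```

Request:
{"op": "apply_moves", "data": {"commands": [{"travel":[28.7,-18.8,8.5],"angular":[0,0,0.419],"jaw":-1},{"travel":[28.7,-18.8,8.5],"angular":[0,0,0.419],"jaw":-1},{"travel":[28.7,-18.8,8.5],"angular":[0,0,0.419],"jaw":-1},{"travel":[28.7,-18.8,8.5],"angular":[0,0,0.419],"jaw":-1},{"travel":[28.7,-18.8,8.5],"angular":[0,0,0.419],"jaw":-1},{"travel":[28.7,-18.8,8.5],"angular":[0,0,0.419],"jaw":-1},{"travel":[28.7,-18.8,8.5],"angular":[0,0,0.419],"jaw":-1},{"travel":[28.7,-18.8,8.5],"angular":[0,0,0.419],"jaw":-1},{"travel":[28.7,-18.8,8.5],"angular":[0,0,0.419],"jaw":-1}]}}

```text
clock: 1.23
tcp_pos: [0.4633, 0.2853, 0.1716]
eef_rot: [[0.41, 0.912, 0.001], [0.912, -0.41, -0.001], [-0.0, 0.001, -1.0]]
force: [-0.6, -0.2, -0.1]
width: 0.0854
grasp_force: 0.0
```

```bash
python3 - <<'E'
from cell import *
import cv2
m=camera_model("wrist");a=snapshot("wrist")
cv2.imwrite("pics/w1.png",a[:,:,::-1])
import pickle;pickle.dump(m,open("w1.pkl","wb"));print(m)
s=read_state();print(s["tcp_pos"],s["eef_rot"])
E
```

```text
{'fx': 293.47521019050623, 'fy': 293.47521019050623, 'cx': 280.4809646868436, 'cy': 208.45959677729678, 'distortion': array([-0.06172398,  0.        ,  0.        ,  0.        ,  0.        ]), 'R': array([[ 0.91242094, -0.40924702,  0.00221623],
       [-0.38987027, -0.86754794,  0.30880697],
       [-0.12445565, -0.28262599, -0.95112215]]), 't': array([-0.3070104 ,  0.4151946 ,  0.43933867])}
[0.46320489 0.28542296 0.17158946] [[ 4.09763754e-01  9.12191149e-01  9.86988912e-04]
 [ 9.12191683e-01 -4.09763518e-01 -4.39609668e-04]
 [ 3.42400040e-06  1.08045918e-03 -9.99999416e-01]]
```

View pics/w1.png

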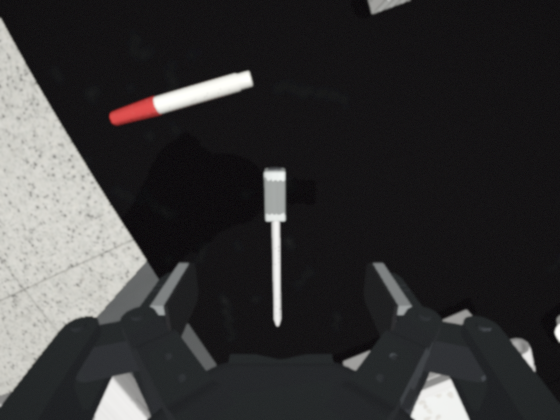

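The wrist view shows the pin head at (275,195), the shaft start at (276,222) and the tip at (278,326).

```bash
python3 - <<'E'
from h import *
import pickle
m=pickle.load(open("w1.pkl","rb"))
T=onplane(m,(278,326),.01);B=onplane(m,(276.5,222),.01);E1=onplane(m,(275.5,216),.02);E2=onplane(m,(275,179.5),.02)
print(T,B,E1,E2)
d=(T-E2)/np.linalg.norm(T-E2);print(np.degrees(np.arctan2(d[1],d[0])),np.linalg.norm(T-B),np.linalg.norm(T-E1),np.linalg.norm(T-E2),"head",T-.157*d, (E1+E2)/2)
E
```

```text
[0.39827873 0.14491804] [0.45034787 0.26384534] [0.45369403 0.27332747] [0.46830554 0.30659225]
-113.41913971284592 0.12982641088964125 0.13985649302392347 0.17618826433422444 head [0.46067908 0.28898468] [0.46099978 0.28995986]
```

Request:
{"op": "apply_moves", "data": {"commands": [{"travel":[0.2,-0.2,6],"angular":[0,0,-0.014],"jaw":-1},{"travel":[0.2,-0.2,10],"angular":[0,0,-0.014],"jaw":-1},{"travel":[0.2,-0.2,13],"angular":[0,0,-0.014],"jaw":-1},{"travel":[0.2,-0.2,14.3],"angular":[0,0,-0.014],"jaw":-1},{"travel":[0.2,-0.2,14.3],"angular":[0,0,-0.014],"jaw":-1},{"travel":[0.2,-0.2,14.3],"angular":[0,0,-0.014],"jaw":-1}]}}

```text
clock: 2.02
tcp_pos: [0.462, 0.29, 0.0295]
eef_rot: [[0.394, 0.919, 0.002], [0.919, -0.394, 0.001], [0.002, 0.001, -1.0]]
force: [0.5, 0.3, 0.1]
width: 0.0852
grasp_force: 0.0
```

Request:
{"op": "apply_moves", "data": {"commands": [{"travel":[0,-0.1,0.1],"angular":[0,0,0],"jaw":1},{"travel":[0,-0.1,0.1],"angular":[0,0,0],"jaw":1},{"travel":[0,-0.1,0.1],"angular":[0,0,0],"jaw":1},{"travel":[0,-0.1,0.1],"angular":[0,0,0],"jaw":1},{"travel":[0,-0.1,0.1],"angular":[0,0,0],"jaw":1},{"travel":[0,-0.1,0.1],"angular":[0,0,0],"jaw":1},{"travel":[0,-0.1,0.1],"angular":[0,0,0],"jaw":1},{"travel":[0,-0.1,0.1],"angular":[0,0,0],"jaw":1}]}}

```text
clock: 3.02
tcp_pos: [0.4602, 0.2903, 0.0277]
eef_rot: [[0.394, 0.919, 0.001], [0.919, -0.394, 0.001], [0.001, 0.0, -1.0]]
force: [0.2, 0.1, 4.8]
width: 0.0187
grasp_force: 60.7
```

Request:
{"op": "apply_moves", "data": {"commands": [{"travel":[0,0,-3],"angular":[0,0,0],"jaw":1},{"travel":[0,0,-7],"angular":[0,0,0],"jaw":1},{"travel":[0.5,2,-10],"angular":[0,0,-0.1],"jaw":1},{"travel":[1.5,6,-11],"angular":[0,0,-0.2],"jaw":1},{"travel":[2.6,10,-11],"angular":[0,0,-0.33],"jaw":1},{"travel":[3.2,13,-11],"angular":[0,0,-0.43],"jaw":1},{"travel":[3.6,14.8,-11],"angular":[0,0,-0.461],"jaw":1},{"travel":[3.6,14.8,-9],"angular":[0,0,-0.461],"jaw":1},{"travel":[3.6,14.8,-7.5],"angular":[0,0,-0.461],"jaw":1},{"travel":[3.6,14.8,-7.5],"angular":[0,0,-0.461],"jaw":1},{"travel":[3.6,14.8,-7.5],"angular":[0,0,-0.461],"jaw":1}]}}

```text
clock: 4.4
tcp_pos: [0.6102, 0.2652, 0.1025]
eef_rot: [[-0.057, 0.998, 0.0], [0.998, 0.057, 0.0], [0.0, 0.0, -1.0]]
force: [0.3, -0.6, -1.6]
width: 0.0183
grasp_force: 59.9
```

```bash
python3 - <<'E'
from cell import *
import cv2,pickle
s=read_state();m=camera_model("wrist");a=snapshot("wrist")
b=a[:,:,::-1]
cv2.imwrite("pics/w2.png",b)
pickle.dump(m,open("w2.pkl","wb"))
print(s["tcp_pos"],s["eef_rot"],m["t"])
cv2.imwrite("pics/w2c.png",cv2.resize(b[210:410,180:440],None,fx=3,fy=3,interpolation=cv2.INTER_CUBIC))
E
```

```text
[0.61020056 0.26522494 0.10254436] [[-5.65738422e-02  9.98398376e-01  2.87014490e-04]
 [ 9.98398387e-01  5.65737665e-02  2.65549146e-04]
 [ 2.48886346e-04  3.01577939e-04 -9.99999924e-01]] [-0.62578038  0.22687893  0.30540727]
```

View pics/w2.png

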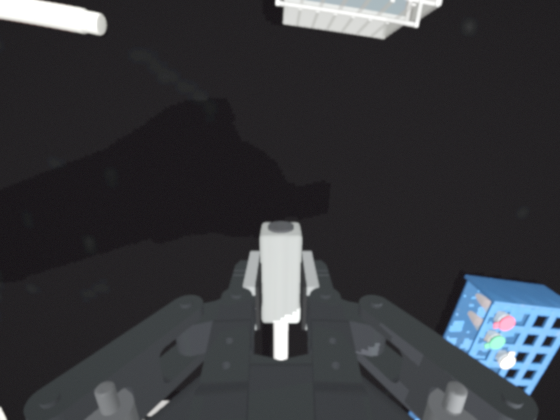

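The wrist camera sits behind the pin head, so the gripper hides the mouth. I'll pass high over the dryer with the pin and look back at the hinge.

Request:
{"op": "apply_moves", "data": {"commands": [{"travel":[0,0,-5],"angular":[0,0,0],"jaw":1},{"travel":[0,0,-10],"angular":[0,0,0],"jaw":1},{"travel":[-5,-0.1,-10],"angular":[0,0,0],"jaw":1},{"travel":[-10,-0.1,-10],"angular":[0,0,0],"jaw":1},{"travel":[-15,-0.2,-10],"angular":[0,0,0],"jaw":1},{"travel":[-20,-0.2,-10],"angular":[0,0,0],"jaw":1},{"travel":[-24,-0.2,-10],"angular":[0,0,0],"jaw":1},{"travel":[-25.5,-0.2,-10],"angular":[0,0,0],"jaw":1},{"travel":[-25.5,-0.2,-10],"angular":[0,0,0],"jaw":1},{"travel":[-25.5,-0.2,-10],"angular":[0,0,0],"jaw":1}]}}

```text
clock: 5.7
tcp_pos: [0.6225, 0.0135, 0.2025]
eef_rot: [[-0.06, 0.998, 0.0], [0.998, 0.06, 0.003], [0.003, 0.0, -1.0]]
force: [0.3, 0.8, -2.4]
width: 0.0185
grasp_force: 59.9
```

```bash
python3 - <<'E'
from cell import *
from h import *
import cv2,pickle
s=read_state();m=camera_model("wrist");a=snapshot("wrist")
b=a[:,:,::-1]
cv2.imwrite("pics/w3.png",b)
pickle.dump(m,open("w3.pkl","wb"))
print(s["tcp_pos"],s["force"])
q=[ 0.53644138,-0.09258519,0.05650013]
print(proj(m,dry(q,[.0935,.151,.0745])))
cv2.imwrite("pics/w3c.png",cv2.resize(b[40:240,150:410],None,fx=3,fy=3,interpolation=cv2.INTER_CUBIC))
E
```

```text
[0.62250548 0.01345543 0.20253855] [ 0.30410011  0.8298478  -2.42791858]
[[280.82861283 151.8241045 ]]
```

View pics/w3c.png

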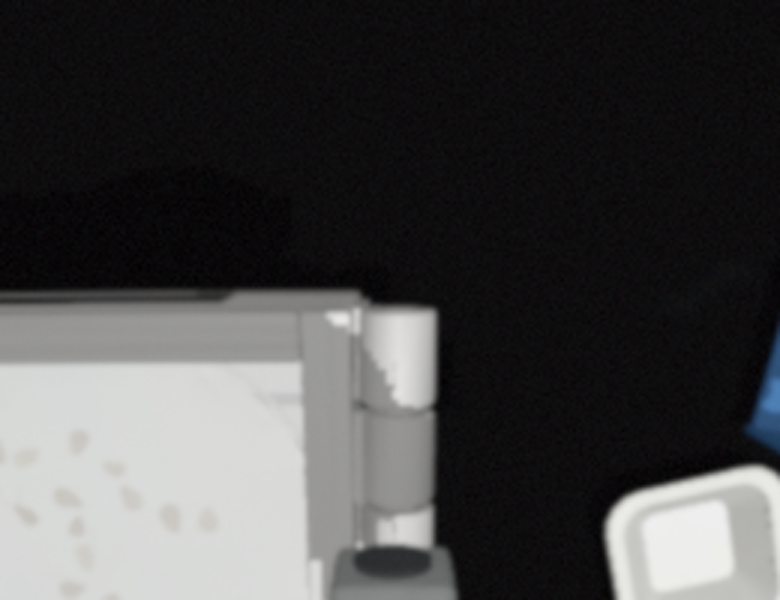

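The crop shows the hinge tube's right edge at crop x≈437, its left edge at ≈363 and the mouth end at crop y≈308, with the knuckles in line. Next I'll find the subpixel edges of the tube here, and of the pin in w2.

```bash
python3 - <<'E'
from h import *
import pickle
def edges(im,rows,lo,hi,w=1):
    o=[]
    for r in rows:
        g=np.diff(cv2.GaussianBlur(im,(0,0),.8)[r-w:r+w+1].mean(0)[lo:hi])
        def pk(i):
            i=min(max(i,1),len(g)-2);a,b,c=abs(g[i-1]),abs(g[i]),abs(g[i+1]);return lo+i+.5+.5*(a-c)/(a-2*b+c)
        o.append((r,round(pk(g.argmax()),2),round(pk(g.argmin()),2),round(g.max()),round(-g.min())))
    return o
I3=cv2.imread("pics/w3.png",0).astype(np.float32);I2=cv2.imread("pics/w2.png",0).astype(np.float32)
print("tube R");E=edges(I3,range(146,214,6),285,305);print(E)
m=pickle.load(open("w3.pkl","rb"))
for e in E: print(onplane(m,(e[2],e[0]),.0745))
print("tube L");print(edges(I3,range(146,172,5),262,280))
print("head");H=edges(I2,range(232,250,4),245,320);print(H)
print("shaft");print(edges(I2,range(330,356,5),262,298))
print("end col");c=I3[:,281:291].mean(1);print(np.round(c[136:150]))
E
```

```text
tube R
[(146, np.float32(301.52), np.float64(295.01), 0, 44), (152, np.float64(301.63), np.float64(294.95), 1, 45), (158, np.float64(300.7), np.float64(294.89), 2, 46), (164, np.float64(300.82), np.float64(294.84), 1, 45), (170, np.float64(299.79), np.float64(294.73), 2, 44), (176, np.float32(302.37), np.float64(293.96), 1, 32), (182, np.float64(299.61), np.float64(294.52), 1, 33), (188, np.float64(300.48), np.float64(294.49), 1, 32), (194, np.float64(301.76), np.float64(294.28), 1, 32), (200, np.float64(302.59), np.float64(294.2), 1, 31), (206, np.float64(300.51), np.float64(293.65), 1, 31), (212, np.float32(302.48), np.float64(294.11), 1, 46)]
[0.63272211 0.06896558]
[0.63304038 0.0640256 ]
[0.63336279 0.05903096]
[0.6336979  0.05398047]
[0.63398658 0.04886871]
[0.63371596 0.04366264]
[0.63458464 0.03846378]
[0.63495485 0.03317044]
[0.63517376 0.02780179]
[0.63550983 0.022372  ]
[0.63543682 0.01684721]
[0.63625906 0.01130355]
tube L
[(146, np.float64(273.41), np.float64(269.64), 8, 18), (151, np.float64(272.76), np.float64(269.47), 9, 6), (156, np.float64(272.65), np.float64(265.67
[... 166 characters left out ...]
, 6)]
head
[(232, np.float64(259.63), np.float64(301.11), 44, 41), (236, np.float64(258.97), np.float64(301.66), 46, 46), (240, np.float64(258.79), np.float64(302.03), 49, 49), (244, np.float64(258.83), np.float64(301.88), 49, 49), (248, np.float64(259.0), np.float64(301.59), 44, 47)]
shaft
[(330, np.float64(272.66), np.float64(288.17), 64, 66), (335, np.float64(272.69), np.float64(287.94), 64, 64), (340, np.float64(272.7), np.float64(287.9), 64, 65), (345, np.float64(272.74), np.float64(287.85), 63, 65), (350, np.float64(272.75), np.float64(287.81), 63, 66), (355, np.float64(272.79), np.float64(287.65), 61, 68)]
end col
[ 12.  12.  12.  12.  22.  54.  96. 135. 171. 198. 209. 212. 212. 212.]
```

```bash
python3 - <<'E'
from h import *
import pickle
m=pickle.load(open("w2.pkl","rb"));tcp=np.array([.61020,.26522]);X=np.array([-.0566,.9984]);Y=np.array([.9984,.0566])
for p in((280.4,242),(280.4,330),(280.2,350)):
    for z in(.0848,):
        w=onplane(m,p,z);print(p,w,(w-tcp)@X,(w-tcp)@Y)
a=onplane(m,(258.9,240),.0848);b=onplane(m,(301.9,240),.0848);print("head w",np.linalg.norm(a-b))
a=onplane(m,(272.7,340),.0848);b=onplane(m,(287.9,340),.0848);print("shaft w",np.linalg.norm(a-b))
m=pickle.load(open("w3.pkl","rb"));print("mouth top",onplane(m,(285,142.3),.0745),onplane(m,(285,142.3),.085))
E
```

```text
(280.4, 242) [0.6104117  0.28323158] 0.01797077528548267 0.0012308152080929152
(280.4, 330) [0.61356419 0.22811738] -0.03723367313526783 0.0012588015748980295
(280.2, 350) [0.6142867  0.21341706] -0.051951359063395784 0.001148116720568855
head w 0.021816778192490227
shaft w 0.008833356311148614
mouth top [0.62423257 0.07147669] [0.62399927 0.07240451]
```

Request:
{"op": "apply_moves", "data": {"commands": [{"travel":[5,0.1,0],"angular":[0,0,0],"jaw":1},{"travel":[10,0.1,0],"angular":[0,0,0],"jaw":1},{"travel":[15,0.2,0],"angular":[0,0,0],"jaw":1},{"travel":[20,0.2,0],"angular":[0,0,0],"jaw":1},{"travel":[23,0.2,1],"angular":[0,0,0],"jaw":1},{"travel":[23,0.2,6],"angular":[0,0,0],"jaw":1},{"travel":[23,0.2,10],"angular":[0,0,0],"jaw":1},{"travel":[23,0.2,11],"angular":[0,0,0],"jaw":1},{"travel":[23,0.2,11],"angular":[0,0,0],"jaw":1},{"travel":[23,0.2,11],"angular":[0,0,0],"jaw":1}]}}

```text
clock: 7.0
tcp_pos: [0.613, 0.2409, 0.0945]
eef_rot: [[-0.056, 0.998, 0.004], [0.998, 0.056, 0.002], [0.002, 0.004, -1.0]]
force: [0.3, -0.2, -0.8]
width: 0.0185
grasp_force: 59.9
```

```bash
python3 - <<'E'
from cell import *
from h import *
s=read_state();print(s["tcp_pos"],s["eef_rot"],s["force"])
C=[]
for n,(r,c) in(("scene",(195,225)),("side",(185,222))):
    b=snapshot(n)[:,:,::-1];cv2.imwrite(f"pics/{n}4.png",b)
    C.append(cv2.resize(b[r:r+75,c:c+50],None,fx=8,fy=8,interpolation=cv2.INTER_CUBIC))
cv2.imwrite("pics/c4.png",np.hstack(C))
E
```

```text
[0.61300081 0.24089911 0.0945303 ] [[-0.05639276  0.99840101  0.00390843]
 [ 0.99840707  0.05638523  0.00200856]
 [ 0.00178497  0.00401547 -0.99999034]] [ 0.34594139 -0.22037739 -0.76886832]
```

View pics/c4.png

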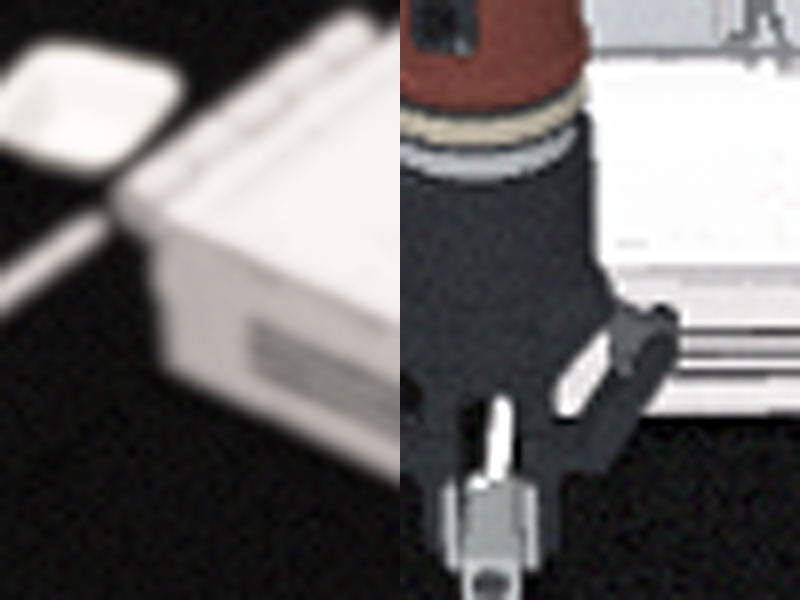

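Request:
{"op": "apply_moves", "data": {"commands": [{"travel":[0,0,0],"angular":[0,0,0],"jaw":1},{"travel":[0,0,0],"angular":[0,0,0],"jaw":1},{"travel":[0,0,0],"angular":[0,0,0],"jaw":1},{"travel":[0,0,0],"angular":[0,0,0],"jaw":1}]}}

```text
clock: 7.6
tcp_pos: [0.6116, 0.2399, 0.0923]
eef_rot: [[-0.056, 0.998, -0.0], [0.998, 0.056, 0.0], [0.0, -0.0, -1.0]]
force: [0.3, 0.9, -0.4]
width: 0.0183
grasp_force: 59.9
```

```bash
python3 - <<'E'
from cell import *
from h import *
s=read_state();print(s["tcp_pos"],s["eef_rot"])
S=camera_model("scene")
R=np.array(s["eef_rot"]);p=np.array([.6130,.2409,.0945]);X=np.array([-.0564,.998,.0018])
tip=p-.157*X+np.array([.0012,0,-.0177]);mouth=np.array([.6221,.071,.0745])
for n,w in(("tip",tip),("mouth",mouth),("tip-20",tip+.02*X),("m-50",mouth-.05*np.array([-.06,.998,0])),("m up 10.5",mouth+[0,0,.0105]),("m x+5",mouth+[.005,0,0]),("m z+5",mouth+[0,0,.005])):
    print(n,w,(proj(S,w)[0]-[225,195])*8+3.5)
E
```

```text
[0.61161758 0.23987972 0.09227515] [[-5.60538266e-02  9.98427743e-01 -1.06954585e-04]
 [ 9.98427748e-01  5.60538291e-02  1.98695234e-05]
 [ 2.58334974e-05 -1.05672663e-04 -9.99999994e-01]]
tip [0.6230548 0.084214  0.0765174] [ 95.71760933 227.06035583]
mouth [0.6221 0.071  0.0745] [122.58842124 216.10104316]
tip-20 [0.6219268 0.104174  0.0765534] [ 60.0188344  253.18074378]
m-50 [0.6251 0.0211 0.0745] [207.77874655 152.95944808]
m up 10.5 [0.6221 0.071  0.085 ] [121.34015984 193.20146649]
m x+5 [0.6271 0.071  0.0745] [112.79979371 210.95404312]
m z+5 [0.6221 0.071  0.0795] [121.99513398 205.21938259]
```

```bash
cat > e.py <<'E'
from cell import *
from h import *
import sys
def perp_edges(I,c0,c1,ts,half=9):
    # profile perpendicular to image line c0->c1, at fractions ts ; returns positions of strongest rise/fall (px, + = up-left)
    d=(c1-c0)/np.linalg.norm(c1-c0);n=np.array([d[1],-d[0]]);n=n if n[1]<0 else -n
    u=np.arange(-half,half+.01,.25);o=[]
    for t in ts:
        P=(c0+t*(c1-c0))[None]+u[:,None]*n
        v=cv2.remap(I,P[:,0].astype(np.float32)[None],P[:,1].astype(np.float32)[None],cv2.INTER_CUBIC)[0]
        v=cv2.GaussianBlur(v[None],(0,0),2)[0];g=np.diff(v)
        o.append((round(t,2),u[g.argmax()]+.125,u[g.argmin()]+.125,round(float(v.max()))))
    return o
def run(png,tcp,yaw):
    I=cv2.imread(png,0).astype(np.float32);S=camera_model("scene")
    X=np.array([-np.sin(yaw),np.cos(yaw),0])
    h=np.array(tcp)+[.0012,0,-.0177];a,b=proj(S,[h-.06*X,h-.14*X])
    print("pin px/mm",np.linalg.norm(a-b)/80);print(perp_edges(I,a,b,np.linspace(.3,1,8),6))
    m=np.array([.6221,.071,.0745]);X=np.array([-.06,.998,0]);a,b=proj(S,[m,m-.138*X])
    print("tube");print(perp_edges(I,a,b,np.linspace(.1,.9,9),9))
    c=proj(S,[m+[.0105,0,0],m+[0,0,.0105]]);print("sens",c-a)
E
python3 - <<'E'
from e import *
run("pics/scene4.png",[.6130,.2409,.0945],.0564)
E
```

```text
pin px/mm 0.2884943550089606
[(np.float64(0.3), np.float64(-1.375), np.float64(2.125), 198), (np.float64(0.4), np.float64(-1.625), np.float64(2.375), 196), (np.float64(0.5), np.float64(-1.375), np.float64(2.125), 200), (np.float64(0.6), np.float64(-1.375), np.float64(2.125), 197), (np.float64(0.7), np.float64(-1.375), np.float64(2.125), 205), (np.float64(0.8), np.float64(-1.625), np.float64(2.125), 200), (np.float64(0.9), np.float64(-1.625), np.float64(2.125), 198), (np.float64(1.0), np.float64(-1.625), np.float64(2.125), 202)]
tube
[(np.float64(0.1), np.float64(6.125), np.float64(3.625), 252), (np.float64(0.2), np.float64(6.125), np.float64(3.875), 248), (np.float64(0.3), np.float64(6.875), np.float64(4.125), 242), (np.float64(0.4), np.float64(7.625), np.float64(3.875), 243), (np.float64(0.5), np.float64(0.125), np.float64(3.875), 243), (np.float64(0.6), np.float64(-0.125), np.float64(3.875), 244), (np.float64(0.7), np.float64(0.125), np.float64(4.125), 243), (np.float64(0.8), np.float64(0.375), np.float64(4.125), 243), (np.float64(0.9), np.float64(0.125), np.float64(3.875), 243)]
sens [[-2.56453751 -1.34849893]
 [-0.15603267 -2.86244708]]
```

```bash
python3 - <<'E'
from e import *
D=camera_model("side")
A=cv2.imread("pics/side0.png",0).astype(np.float32);B=cv2.imread("pics/side4.png",0).astype(np.float32)
m=np.array([.6221,.071,.0745]);X=np.array([-.06,.998,0]);a,b=proj(D,[m,m-.138*X])
print("tube",a,b,perp_edges(A,a,b,np.linspace(.1,.9,9),8))
print("px per 10.5mm x",proj(D,m+[.0105,0,0])-a)
h=np.array([.6130,.2409,.0945])+[.0012,0,-.0177];X=np.array([-.0564,.998,0])
for n,z,l,r in(("head top",.010,-.02,.024),("shaft",0,-.03,-.045)):
    a,b=proj(D,[h+l*X+[0,0,z],h+r*X+[0,0,z]]);print(n,a,b,perp_edges(B,a,b,np.linspace(0,1,7),6))
E
```

```text
tube [235.33787433 219.18481607] [236.78886736 196.97590312] [(np.float64(0.1), np.float64(0.625), np.float64(2.125), 228), (np.float64(0.2), np.float64(-1.875), np.float64(2.375), 255), (np.float64(0.3), np.float64(-3.375), np.float64(2.375), 181), (np.float64(0.4), np.float64(-2.125), np.float64(2.375), 174), (np.float64(0.5), np.float64(-3.375), np.float64(2.375), 178), (np.float64(0.6), np.float64(-2.875), np.float64(2.125), 180), (np.float64(0.7), np.float64(-0.125), np.float64(1.875), 258), (np.float64(0.8), np.float64(-2.375), np.float64(2.125), 260), (np.float64(0.9), np.float64(-2.625), np.float64(2.375), 253)]
px per 10.5mm x [[-3.33793952 -0.0871926 ]]
head top [232.50513237 244.9963165 ] [231.77614164 254.78463147] [(np.float64(0.0), np.float64(0.125), np.float64(2.375), 254), (np.float64(0.17), np.float64(3.875), np.float64(5.375), 175), (np.float64(0.33), np.float64(3.875), np.float64(5.125), 177), (np.float64(0.5), np.float64(3.625), np.float64(5.125), 176), (np.float64(0.67), np.float64(3.375), np.float64(5.125), 165), (np.float64(0.83), np.float64(3.375), np.float64(4.625), 166), (np.float64(1.0), np.float64(-4.625), np.float64(4.625), 194)]
shaft [232.77663322 245.68269536] [233.00908865 242.51920489] [(np.float64(0.0), np.float64(4.375), np.float64(2.875), 204), (np.float64(0.17), np.float64(0.375), np.float64(2.625), 253), (np.float64(0.33), np.float64(0.375), np.float64(2.625), 231), (np.float64(0.5), np.float64(-1.625), np.float64(2.375), 244), (np.float64(0.67), np.float64(-1.875), np.float64(0.625), 268), (np.float64(0.83), np.float64(-1.875), np.float64(0.625), 258), (np.float64(1.0), np.float64(-2.125), np.float64(0.625), 258)]
```

Request:
{"op": "apply_moves", "data": {"commands": [{"travel":[0,-0.2,0.08],"angular":[0,0,-0.004],"jaw":1},{"travel":[0,-0.2,0.08],"angular":[0,0,-0.004],"jaw":1},{"travel":[-0.6,-0.2,0.08],"angular":[0,0,-0.004],"jaw":1},{"travel":[-1.2,-0.2,0.08],"angular":[0,0,-0.004],"jaw":1},{"travel":[-1.8,-0.2,0.08],"angular":[0,0,-0.004],"jaw":1},{"travel":[-2.2,-0.2,0.08],"angular":[0,0,-0.004],"jaw":1},{"travel":[-2.2,-0.2,0.08],"angular":[0,0,-0.004],"jaw":1},{"travel":[-2.2,-0.2,0.08],"angular":[0,0,-0.004],"jaw":1}]}}

```text
clock: 8.6
tcp_pos: [0.6109, 0.2182, 0.0916]
eef_rot: [[-0.06, 0.998, 0.0], [0.998, 0.06, 0.001], [0.001, 0.0, -1.0]]
force: [-0.4, -0.2, -1.6]
width: 0.0185
grasp_force: 59.9
```

```bash
python3 - <<'E'
from cell import *
from h import *
s=read_state();print(s["tcp_pos"],s["eef_rot"],s["force"],s["torque"])
b=snapshot("scene")[:,:,::-1];cv2.imwrite("pics/scene5.png",b)
cv2.imwrite("pics/c5.png",cv2.resize(b[190:250,210:280],None,fx=8,fy=8,interpolation=cv2.INTER_CUBIC))
E
```

```text
[0.61085181 0.21816052 0.09157847] [[-6.03236144e-02  9.98178871e-01  5.53451205e-05]
 [ 9.98178742e-01  6.03235780e-02  5.15183727e-04]
 [ 5.10906895e-04  8.63220673e-05 -9.99999866e-01]] [-0.41186145 -0.1853994  -1.57403775] [ 0.02364852 -0.06306604  0.00642292]
```

View pics/c5.png

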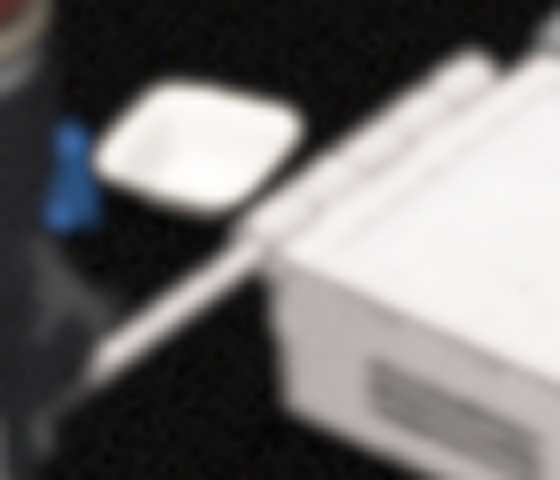

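The crop shows the shaft meeting the tube's end face at about crop (255,250), with no contact force. I'll continue in and watch the force.

Request:
{"op": "apply_moves", "data": {"commands": [{"travel":[-0.8,0,0],"angular":[0,0,0],"jaw":1},{"travel":[-1.6,0,0],"angular":[0,0,0],"jaw":1},{"travel":[-2.4,0,0],"angular":[0,0,0],"jaw":1},{"travel":[-3,0,0],"angular":[0,0,0],"jaw":1},{"travel":[-3,0,0],"angular":[0,0,0],"jaw":1}]}}

```text
clock: 9.28
tcp_pos: [0.6131, 0.1867, 0.0916]
eef_rot: [[-0.059, 0.998, 0.001], [0.998, 0.059, -0.001], [-0.001, 0.001, -1.0]]
force: [-0.0, -0.1, -2.4]
width: 0.0186
grasp_force: 59.9
```

```bash
python3 - <<'E'
from cell import *
s=read_state();print(s["tcp_pos"],s["force"],s["torque"])
from e import *
b=snapshot("scene")[:,:,::-1];cv2.imwrite("pics/scene6.png",b)
run("pics/scene6.png",s["tcp_pos"],.060)
E
```

```text
[0.6131154  0.18670121 0.09162197] [-0.00466301 -0.14099134 -2.37281658] [-0.03193788 -0.05017636  0.017369  ]
pin px/mm 0.2746956684822503
[(np.float64(0.3), np.float64(-1.375), np.float64(1.875), 190), (np.float64(0.4), np.float64(-1.375), np.float64(2.125), 195), (np.float64(0.5), np.float64(-1.375), np.float64(2.375), 199), (np.float64(0.6), np.float64(-1.375), np.float64(2.125), 197), (np.float64(0.7), np.float64(-1.125), np.float64(2.375), 207), (np.float64(0.8), np.float64(-0.625), np.float64(3.875), 204), (np.float64(0.9), np.float64(0.375), np.float64(4.125), 223), (np.float64(1.0), np.float64(0.375), np.float64(3.875), 239)]
tube
[(np.float64(0.1), np.float64(6.125), np.float64(3.625), 252), (np.float64(0.2), np.float64(6.125), np.float64(3.875), 247), (np.float64(0.3), np.float64(6.875), np.float64(3.875), 241), (np.float64(0.4), np.float64(7.625), np.float64(3.875), 241), (np.float64(0.5), np.float64(0.125), np.float64(3.875), 242), (np.float64(0.6), np.float64(-0.125), np.float64(3.875), 242), (np.float64(0.7), np.float64(-0.125), np.float64(3.875), 242), (np.float64(0.8), np.float64(0.375), np.float64(4.125), 242), (np.float64(0.9), np.float64(0.125), np.float64(3.875), 242)]
sens [[-2.56453751 -1.34849893]
 [-0.15603267 -2.86244708]]
```

Request:
{"op": "apply_moves", "data": {"commands": [{"travel":[-1,0,0],"angular":[0,0,0],"jaw":1},{"travel":[-2,0,0],"angular":[0,0,0],"jaw":1},{"travel":[-3,0,0],"angular":[0,0,0],"jaw":1},{"travel":[-4,0,0],"angular":[0,0,0],"jaw":1},{"travel":[-4,0,0],"angular":[0,0,0],"jaw":1},{"travel":[-4,0,0],"angular":[0,0,0],"jaw":1}]}}

```text
clock: 10.07
tcp_pos: [0.6152, 0.1476, 0.0916]
eef_rot: [[-0.06, 0.998, 0.0], [0.998, 0.06, -0.0], [-0.0, 0.0, -1.0]]
force: [0.7, 0.2, -0.8]
width: 0.0186
grasp_force: 59.9
```

Request:
{"op": "apply_moves", "data": {"commands": [{"travel":[-1,0,0],"angular":[0,0,0],"jaw":1},{"travel":[-2,0,0],"angular":[0,0,0],"jaw":1},{"travel":[-3,0,0],"angular":[0,0,0],"jaw":1},{"travel":[-4,0,0],"angular":[0,0,0],"jaw":1},{"travel":[-4.5,0,0],"angular":[0,0,0],"jaw":1},{"travel":[-4.5,0,0],"angular":[0,0,0],"jaw":1},{"travel":[-4.5,0,0],"angular":[0,0,0],"jaw":1}]}}

```text
clock: 10.95
tcp_pos: [0.6179, 0.1025, 0.0915]
eef_rot: [[-0.06, 0.998, 0.0], [0.998, 0.06, -0.001], [-0.001, 0.0, -1.0]]
force: [2.0, 0.4, -1.9]
width: 0.0187
grasp_force: 59.9
```

Small steps until contact.

Request:
{"op": "apply_moves", "data": {"commands": [{"travel":[-0.3,0,0],"angular":[0,0,0],"jaw":1},{"travel":[-0.5,0,0],"angular":[0,0,0],"jaw":1},{"travel":[-0.7,0,0],"angular":[0,0,0],"jaw":1},{"travel":[-0.7,0,0],"angular":[0,0,0],"jaw":1}]}}

```text
clock: 11.45
tcp_pos: [0.6183, 0.0959, 0.0915]
eef_rot: [[-0.06, 0.998, 0.0], [0.998, 0.06, 0.0], [0.0, 0.0, -1.0]]
force: [0.9, 0.9, -1.4]
width: 0.0182
grasp_force: 59.9
```

Request:
{"op": "apply_moves", "data": {"commands": [{"travel":[-0.2,0,0],"angular":[0,0,0],"jaw":1},{"travel":[-0.3,0,0],"angular":[0,0,0],"jaw":1},{"travel":[-0.3,0,0],"angular":[0,0,0],"jaw":1}]}}

```text
clock: 11.82
tcp_pos: [0.6183, 0.0945, 0.0916]
eef_rot: [[-0.061, 0.998, 0.0], [0.998, 0.061, 0.002], [0.002, 0.0, -1.0]]
force: [1.5, 3.3, -2.2]
width: 0.0185
grasp_force: 59.9
```

Request:
{"op": "apply_moves", "data": {"commands": [{"travel":[-0.2,0,0],"angular":[0,0,0],"jaw":1},{"travel":[-0.4,0,0],"angular":[0,0,0],"jaw":1},{"travel":[-0.4,0,0],"angular":[0,0,0],"jaw":1}]}}

```text
clock: 12.2
tcp_pos: [0.6183, 0.0943, 0.0917]
eef_rot: [[-0.063, 0.998, 0.0], [0.998, 0.063, 0.007], [0.007, 0.001, -1.0]]
force: [1.4, 9.6, -2.6]
width: 0.0185
grasp_force: 59.8
```

```bash
python3 - <<'E'
from cell import *
import cv2, numpy as np
C=[]
for n,(r,c) in(("scene",(160,210)),("side",(150,210))):
    b=snapshot(n)[:,:,::-1];cv2.imwrite(f"pics/{n}7.png",b)
    C.append(cv2.resize(b[r:r+100,c:c+100],None,fx=4,fy=4,interpolation=cv2.INTER_CUBIC))
cv2.imwrite("pics/c7.png",np.hstack(C))
E
```

```text
(no output)
```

View pics/c7.png

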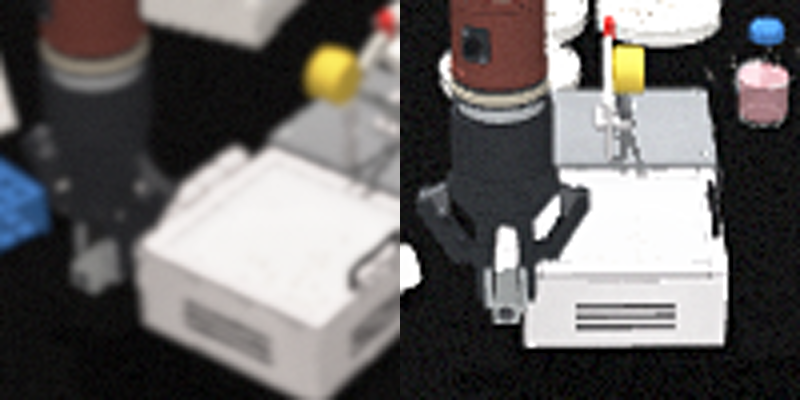

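Request:
{"op": "apply_moves", "data": {"commands": [{"travel":[0.5,0,0],"angular":[0,0,0],"jaw":1},{"travel":[0.6,0,0],"angular":[0,0,0],"jaw":-0.2},{"travel":[0.6,0,0],"angular":[0,0,0],"jaw":-0.2},{"travel":[0.6,0,0],"angular":[0,0,0],"jaw":-0.2},{"travel":[0.6,0,0],"angular":[0,0,0],"jaw":-0.2},{"travel":[0.6,0,-3],"angular":[0,0,0],"jaw":-0.2},{"travel":[0.6,0,-7],"angular":[0,0,0],"jaw":-0.2},{"travel":[0.6,0,-12],"angular":[0,0,0],"jaw":-0.2},{"travel":[0.6,0,-12],"angular":[0,0,0],"jaw":-0.2},{"travel":[0.6,0,-12],"angular":[0,0,0],"jaw":-0.2}]}}

```text
clock: 13.55
tcp_pos: [0.6177, 0.0947, 0.2111]
eef_rot: [[-0.06, 0.998, -0.001], [0.998, 0.06, -0.0], [-0.0, -0.001, -1.0]]
force: [-0.2, 0.5, -0.5]
width: 0.0514
grasp_force: 0.0
```

Request:
{"op": "apply_moves", "data": {"commands": [{"travel":[0,0,-4],"angular":[0,0,0],"jaw":-0.2},{"travel":[0,0,-6],"angular":[0,0,0],"jaw":-0.2},{"travel":[-6,-2,-6],"angular":[0,0,0],"jaw":-0.2},{"travel":[-12,-4,-6],"angular":[0,0,0],"jaw":-0.2},{"travel":[-18,-6,-6],"angular":[0,0,0],"jaw":-0.2},{"travel":[-24,-8,-6],"angular":[0,0,0],"jaw":-0.2},{"travel":[-29,-9.5,-6],"angular":[0,0,0],"jaw":-0.2},{"travel":[-29,-9.5,-6],"angular":[0,0,0],"jaw":-0.2},{"travel":[-29,-9.5,-6],"angular":[0,0,0],"jaw":-0.2},{"travel":[-29,-9.5,-6],"angular":[0,0,0],"jaw":-0.2}]}}

```text
clock: 14.8
tcp_pos: [0.5412, -0.1978, 0.2707]
eef_rot: [[-0.064, 0.998, -0.001], [0.998, 0.064, 0.002], [0.002, -0.001, -1.0]]
force: [1.2, -0.9, 0.4]
width: 0.051
grasp_force: 0.0
```

```bash
cat > lv.py <<'E'
from cell import *
from h import *
def blobs(n,tag):
    m=camera_model(n);a=snapshot(n);cv2.imwrite(f"pics/{n}_{tag}.png",a[:,:,::-1])
    h=cv2.cvtColor(a,cv2.COLOR_RGB2HSV);out={}
    for nm,lo,hi in(("yel",(22,120,90),(34,255,255)),("red",(0,130,90),(6,255,255)),("red2",(172,130,90),(180,255,255))):
        k,l,st,ce=cv2.connectedComponentsWithStats(cv2.inRange(h,np.array(lo),np.array(hi)))
        out[nm]=[(st[i,4],np.round(ce[i],1).tolist(),st[i,:4].tolist()) for i in range(1,k) if st[i,4]>8]
    return m,out
E
python3 - <<'E'
from lv import *
s=read_state();print(s["tcp_pos"])
q=[.5362,-.0868,.060]
for n in("wrist","scene","side"):
    m,o=blobs(n,"8");print(n,o)
    print("  exp knob0",proj(m,dry(q,lev(0,.14))),"mark.63",proj(m,dry(q,lev(.63,.0905)+[.008,0,0])))
E
```

```text
[ 0.54124152 -0.19777993  0.27074345]
wrist {'yel': [(np.int32(2020), [277.4, 22.5], [255, 0, 45, 48])], 'red': [(np.int32(213), [298.8, 162.7], [292, 154, 14, 18])], 'red2': []}
  exp knob0 [[275.34389991  15.5685223 ]] mark.63 [[287.193473   157.49389138]]
scene {'yel': [(np.int32(158), [292.4, 177.7], [286, 171, 14, 15])], 'red': [(np.int32(40), [382.2, 1.8], [378, 0, 11, 6]), (np.int32(2954), [442.7, 67.8], [424, 0, 45, 125]), (np.int32(41), [452.4, 5.6], [451, 0, 4, 12]), (np.int32(358), [346.0, 19.6], [322, 3, 48, 33]), (np.int32(14), [326.6, 61.8], [324, 61, 6, 3]), (np.int32(199), [323.3, 75.0], [314, 65, 17, 19]), (np.int32(2193), [456.6, 169.6], [437, 130, 40, 78]), (np.int32(17), [305.6, 164.4], [304, 162, 4, 6]), (np.int32(1876), [472.5, 236.7], [440, 210, 60, 60]), (np.int32(237), [41.3, 236.5], [30, 226, 23, 19]), (np.int32(730), [459.8, 304.0], [442, 277, 40, 49]), (np.int32(680), [432.3, 331.3], [403, 309, 66, 38]), (np.int32(74), [476.8, 326.0], [473, 317, 9, 19]), (np.int32(128), [217.7, 348.9], [210, 341, 16, 16]), (np.int32(44), [442.3, 352.4], [434, 347, 18, 9]),
[... 1001 characters left out ...]
]), (np.int32(10), [448.2, 155.8], [445, 154, 8, 4]), (np.int32(78), [452.7, 179.7], [446, 159, 13, 44]), (np.int32(15), [420.9, 180.1], [417, 179, 9, 4]), (np.int32(10), [429.2, 184.0], [427, 182, 6, 5]), (np.int32(20), [440.7, 185.5], [434, 184, 13, 5]), (np.int32(13), [442.5, 190.5], [440, 187, 7, 7]), (np.int32(9), [444.7, 208.8], [443, 206, 4, 6]), (np.int32(11), [419.3, 228.6], [416, 227, 8, 4]), (np.int32(9), [407.0, 241.2], [403, 239, 9, 5]), (np.int32(17), [434.7, 245.8], [430, 243, 9, 5]), (np.int32(243), [86.9, 306.7], [79, 293, 18, 24]), (np.int32(112), [322.1, 318.9], [314, 315, 18, 9])], 'red2': []}
  exp knob0 [[266.17565624 167.70692651]] mark.63 [[263.15221775 157.25464309]]
```

Request:
{"op": "apply_moves", "data": {"commands": [{"travel":[3,0,0],"angular":[0,0,0],"jaw":-0.2},{"travel":[4,0,0],"angular":[0,0,0],"jaw":-0.2},{"travel":[4,0,0],"angular":[0,0,0],"jaw":-0.2},{"travel":[4,0,0],"angular":[0,0,0],"jaw":-0.2}]}}

```text
clock: 15.45
tcp_pos: [0.5384, -0.1614, 0.2716]
eef_rot: [[-0.059, 0.998, 0.0], [0.998, 0.059, -0.001], [-0.001, -0.0, -1.0]]
force: [0.4, -0.1, -1.7]
width: 0.0512
grasp_force: 0.0
```

```bash
python3 - <<'E'
from lv import *
s=read_state();print(s["tcp_pos"])
q=[.5362,-.0868,.060]
m,o=blobs("wrist","9");print(o)
S,D=camera_model("scene"),camera_model("side")
k=np.array(o["yel"][0][1]);r=np.array(o["red"][0][1])
for name,cams,R,x0 in(("knob",[(m,k,1),(S,(292.4,177.7),1),(D,(266.5,166.6),1)],.14,0),("mark",[(m,r,1),(S,(305.6,164.4),1),(D,(261.8,156.4),1)],.0905,.008)):
  for use in([0],[1,2],[0,1,2]):
    f=lambda p:np.concatenate([w*(proj(c,dry(q,lev(p[0],R)+[p[1],0,0]))[0]-u) for c,u,w in [cams[i] for i in use]])
    z=least_squares(f,[.3,x0]);print(name,use,z.x,np.round(f(z.x),1),dry(q,lev(z.x[0],R)+[z.x[1],0,0]))
E
```

```text
[ 0.53841291 -0.16144468  0.27155025]
{'yel': [(np.int32(2497), [277.5, 76.9], [257, 47, 42, 62])], 'red': [(np.int32(187), [298.3, 213.6], [293, 206, 12, 17])], 'red2': []}
knob [0] [-0.01979848  0.00126681] [-0. -0.] [[ 0.53179056 -0.05897813  0.18981289]]
knob [1, 2] [0.03967053 0.00109341] [ 0.5  0.7 -0.7 -0.5] [[ 0.53194199 -0.06439061  0.19613811]]
knob [0, 1, 2] [-0.00819539  0.00125671] [-0.   1.5 -0.5  2.8 -0.7  1.4] [[ 0.53184202 -0.06000311  0.19107211]]
mark [0] [0.6758253 0.0159248] [0. 0.] [[ 0.55189733 -0.14924218  0.19074647]]
mark [1, 2] [0.72915578 0.01566617] [ 0.5  1.2 -0.9 -0.7] [[ 0.55192434 -0.15400498  0.19156534]]
mark [0, 1, 2] [0.67844095 0.01583801] [-0.1  0.3 -0.4  2.  -0.9  0.1] [[ 0.55182462 -0.14947915  0.19079254]]
```

Request:
{"op": "apply_moves", "data": {"commands": [{"travel":[5,-0.1,0],"angular":[0,0,0],"jaw":-0.2},{"travel":[10.2,-0.2,0],"angular":[0,0,0],"jaw":-0.2},{"travel":[10.2,-0.2,0],"angular":[0,0,0],"jaw":-0.2},{"travel":[10.2,-0.2,2],"angular":[0,0,0],"jaw":-0.2},{"travel":[10.2,-0.2,4],"angular":[0,0,0],"jaw":-0.2},{"travel":[10.2,-0.2,6],"angular":[0,0,0],"jaw":-0.2},{"travel":[10.2,-0.2,6.8],"angular":[0,0,0],"jaw":-0.2},{"travel":[10.2,-0.2,6.8],"angular":[0,0,0],"jaw":-0.2}]}}

```text
clock: 16.5
tcp_pos: [0.5303, -0.0596, 0.2032]
eef_rot: [[-0.059, 0.998, -0.001], [0.998, 0.059, -0.0], [-0.0, -0.001, -1.0]]
force: [0.4, -0.5, 0.5]
width: 0.0516
grasp_force: 0.0
```

```bash
python3 - <<'E'
from h import *
S=camera_model("scene");I=cv2.imread("pics/scene_8.png",0);I0=cv2.imread("pics/scene0.png",0)
m=np.array([.6205,.0695,.0745]);X=np.array([-.06,.998,0])
for L in range(-10,75,5):
    u=proj(S,m+X*L/1e3)[0].astype(np.float32)
    g=lambda J:int(cv2.getRectSubPix(J,(3,3),(float(u[0]),float(u[1]))).mean())
    print(L,g(I),g(I0),end=" | ")
E
```

```text
-10 192 160 | -5 183 149 | 0 181 121 | 5 182 75 | 10 184 33 | 15 185 16 | 20 185 13 | 25 186 13 | 30 188 12 | 35 184 13 | 40 165 14 | 45 125 13 | 50 84 13 | 55 53 12 | 60 29 11 | 65 17 12 | 70 14 13 |
```

Request:
{"op": "apply_moves", "data": {"commands": [{"travel":[0,0,0],"angular":[0,0,0],"jaw":1},{"travel":[0,0,0],"angular":[0,0,0],"jaw":1},{"travel":[0,0,0],"angular":[0,0,0],"jaw":1},{"travel":[0,0,0],"angular":[0,0,0],"jaw":1},{"travel":[0,0,0],"angular":[0,0,0],"jaw":1},{"travel":[0,0,0],"angular":[0,0,0],"jaw":1}]}}

```text
clock: 17.25
tcp_pos: [0.5307, -0.0584, 0.204]
eef_rot: [[-0.06, 0.998, 0.001], [0.998, 0.06, 0.0], [-0.0, 0.001, -1.0]]
force: [-1.0, 0.9, 5.7]
width: 0.0248
grasp_force: 61.0
```

The pin head reads as flush, ending about 47 mm left of the mouth. Next I'll swing the knob along its arc.

Request:
{"op": "apply_moves", "data": {"commands": [{"travel":[-0.65,0,-0.73],"angular":[0,0,0],"jaw":1},{"travel":[-1.35,0,-1.42],"angular":[0,0,0],"jaw":1},{"travel":[-2.09,0,-2.06],"angular":[0,0,0],"jaw":1},{"travel":[-2.88,0,-2.64],"angular":[0,0,0],"jaw":1},{"travel":[-3.71,0,-3.17],"angular":[0,0,0],"jaw":1},{"travel":[-4.57,0,-3.64],"angular":[0,0,0],"jaw":1},{"travel":[-5.46,0,-4.04],"angular":[0,0,0],"jaw":1},{"travel":[-6.38,0,-4.39],"angular":[0,0,0],"jaw":1},{"travel":[-7.25,0,-4.65],"angular":[0,0,0],"jaw":1},{"travel":[-8.13,0,-4.85],"angular":[0,0,0],"jaw":1},{"travel":[-8.13,0,-4.85],"angular":[0,0,0],"jaw":1},{"travel":[-8.13,0,-4.85],"angular":[0,0,0],"jaw":1}]}}

```text
clock: 18.75
tcp_pos: [0.5355, -0.1398, 0.252]
eef_rot: [[-0.06, 0.998, 0.001], [0.998, 0.06, 0.001], [0.001, 0.001, -1.0]]
force: [5.4, 1.6, -7.7]
width: 0.0249
grasp_force: 59.5
```

Open slightly, rise, move away and measure with the wrist camera from -y.

Request:
{"op": "apply_moves", "data": {"commands": [{"travel":[0,0,0],"angular":[0,0,0],"jaw":-0.2},{"travel":[0,0,0],"angular":[0,0,0],"jaw":-0.2},{"travel":[0,0,0],"angular":[0,0,0],"jaw":-0.2},{"travel":[0,0,0],"angular":[0,0,0],"jaw":-0.2},{"travel":[0,0,-3],"angular":[0,0,0],"jaw":-0.2},{"travel":[0,0,-6],"angular":[0,0,0],"jaw":-0.2},{"travel":[-4,0,-6],"angular":[0,0,0],"jaw":-0.2},{"travel":[-8,0,-6],"angular":[0,0,0],"jaw":-0.2},{"travel":[-8,0,-6],"angular":[0,0,0],"jaw":-0.2},{"travel":[-8,0,-6],"angular":[0,0,0],"jaw":-0.2}]}}

```text
clock: 20.0
tcp_pos: [0.5399, -0.2189, 0.3119]
eef_rot: [[-0.06, 0.998, -0.0], [0.998, 0.06, 0.001], [0.001, -0.0, -1.0]]
force: [0.3, 0.5, -0.5]
width: 0.051
grasp_force: 0.0
```

```bash
cat > ms.py <<'E'
from lv import *
import sys
s=read_state();print(s["clock"],s["tcp_pos"],s["width"])
q=[.5362,-.0868,.060];C={}
for n in("wrist","scene","side"): C[n]=blobs(n,sys.argv[1])
print(C["wrist"][1])
red={n:[b for b in C[n][1]["red"] if np.linalg.norm(np.array(b[1])-p)<6] for n,p in(("scene",(305.6,164.4)),("side",(261.8,156.4)))}
print(red,C["scene"][1]["yel"],C["side"][1]["yel"])
for name,key,R in(("knob","yel",.14),("mark","red",.0905),("mark.0945","red",.0945)):
    for n in("wrist","scene","side"):
        L=C[n][1][key] if key=="yel" or n=="wrist" else red[n]
        if not L: continue
        u=max(L)[1]
        if n=="side":
            f=lambda p:np.r_[(proj(C[n][0],dry(q,lev(p[0],R)+[p[1],0,0]))[0]-u)]
        else: f=lambda p:proj(C[n][0],dry(q,lev(p[0],R)+[p[1],0,0]))[0]-u
        z=least_squares(f,[.6,.005]);print(name,n,z.x,np.round(f(z.x),1))
E
python3 ms.py 10
```

```text
20.0 [ 0.53993989 -0.21887346  0.31185949] 0.05096536651308175
{'yel': [(np.int32(2557), [281.1, 104.6], [259, 74, 44, 63])], 'red': [(np.int32(21), [303.5, 128.9], [302, 121, 3, 14])], 'red2': [(np.int32(19), [551.6, 69.7], [549, 68, 6, 4])]}
{'scene': [(np.int32(14), [305.7, 164.4], [304, 163, 4, 4])], 'side': [(np.int32(11), [261.6, 156.3], [261, 154, 3, 6])]} [(np.int32(159), [307.4, 154.2], [301, 148, 14, 14])] [(np.int32(82), [266.0, 144.9], [262, 140, 9, 11])]
knob wrist [0.62213898 0.00145602] [-0.  0.]
knob scene [0.69425009 0.00486219] [-0.  0.]
knob side [ 0.66417642 -0.00108309] [-0. -0.]
mark wrist [0.67558156 0.01940348] [-0.  0.]
mark scene [0.77874938 0.02026023] [-0. -0.]
mark side [0.69025063 0.01326452] [0. 0.]
mark.0945 wrist [0.68198968 0.01909209] [ 0. -0.]
mark.0945 scene [0.72966373 0.01702151] [ 0. -0.]
mark.0945 side [0.63253964 0.01339311] [0. 0.]
```

Request:
{"op": "apply_moves", "data": {"commands": [{"travel":[4.5,0,0],"angular":[0,0,0],"jaw":-0.2},{"travel":[8.6,0,0],"angular":[0,0,0],"jaw":-0.2},{"travel":[8.6,0,0],"angular":[0,0,0],"jaw":-0.2},{"travel":[8.6,0,3],"angular":[0,0,0],"jaw":-0.2},{"travel":[8.6,0,6],"angular":[0,0,0],"jaw":-0.2},{"travel":[8.6,0,6.8],"angular":[0,0,0],"jaw":-0.2},{"travel":[8.6,0,6.8],"angular":[0,0,0],"jaw":1},{"travel":[8.6,0,6.8],"angular":[0,0,0],"jaw":1},{"travel":[8.6,0,6.8],"angular":[0,0,0],"jaw":1},{"travel":[8.6,0,6.8],"angular":[0,0,0],"jaw":1},{"travel":[8.6,0,6.8],"angular":[0,0,0],"jaw":1}]}}

```text
clock: 21.52
tcp_pos: [0.5353, -0.1339, 0.245]
eef_rot: [[-0.06, 0.998, 0.002], [0.998, 0.06, -0.001], [-0.001, 0.002, -1.0]]
force: [-1.7, -0.3, 5.0]
width: 0.0255
grasp_force: 60.4
```

Request:
{"op": "apply_moves", "data": {"commands": [{"travel":[-0.4,0,-0.1],"angular":[0,0,0],"jaw":1},{"travel":[-0.85,0,-0.17],"angular":[0,0,0],"jaw":1},{"travel":[-0.85,0,-0.17],"angular":[0,0,0],"jaw":1},{"travel":[-0.85,0,-0.17],"angular":[0,0,0],"jaw":1},{"travel":[-0.85,0,-0.17],"angular":[0,0,0],"jaw":1}]}}

```text
clock: 22.15
tcp_pos: [0.5356, -0.1389, 0.246]
eef_rot: [[-0.062, 0.998, -0.0], [0.998, 0.062, 0.005], [0.005, 0.0, -1.0]]
force: [-1.5, 5.3, 5.5]
width: 0.026
grasp_force: 60.7
```

Request:
{"op": "apply_moves", "data": {"commands": [{"travel":[0,0,0],"angular":[0,0,0],"jaw":-0.2},{"travel":[0,0,0],"angular":[0,0,0],"jaw":-0.2},{"travel":[0,0,0],"angular":[0,0,0],"jaw":-0.2},{"travel":[0,0,0],"angular":[0,0,0],"jaw":-0.2},{"travel":[0,0,-3],"angular":[0,0,0],"jaw":-0.2},{"travel":[0,0,-6.5],"angular":[0,0,0],"jaw":-0.2},{"travel":[-4,0,-6.5],"angular":[0,0,0],"jaw":-0.2},{"travel":[-8,0,-6.5],"angular":[0,0,0],"jaw":-0.2},{"travel":[-8,0,-6.5],"angular":[0,0,0],"jaw":-0.2},{"travel":[-8,0,-6.5],"angular":[0,0,0],"jaw":-0.2}]}}

```text
clock: 23.4
tcp_pos: [0.5402, -0.2214, 0.3104]
eef_rot: [[-0.06, 0.998, -0.0], [0.998, 0.06, 0.001], [0.001, -0.0, -1.0]]
force: [0.3, -0.0, 0.2]
width: 0.0515
grasp_force: 0.0
```

```bash
python3 ms.py 11
```

```text
23.4 [ 0.54015145 -0.22144755  0.31044683] 0.051474854372588245
{'yel': [(np.int32(2607), [280.8, 107.7], [259, 77, 45, 63])], 'red': [], 'red2': [(np.int32(17), [552.9, 67.6], [551, 66, 5, 4])]}
{'scene': [(np.int32(18), [305.7, 164.3], [304, 162, 4, 6])], 'side': [(np.int32(12), [261.9, 156.6], [261, 154, 3, 6])]} [(np.int32(165), [308.4, 153.4], [302, 147, 14, 14])] [(np.int32(85), [266.0, 143.9], [262, 139, 9, 11])]
knob wrist [0.65508074 0.00134222] [0. 0.]
knob scene [0.72798761 0.00445406] [0. 0.]
knob side [ 0.70725759 -0.0012356 ] [0. 0.]
mark scene [0.78367469 0.02056127] [ 0. -0.]
mark side [0.67074321 0.01225766] [0. 0.]
mark.0945 scene [0.73410266 0.01730393] [0. 0.]
mark.0945 side [0.61527287 0.01238782] [-0.  0.]
```

```bash
python3 -c "
from cell import *
print(close_job())"
```

```text
the job is handed in; nothing more can be done
None
```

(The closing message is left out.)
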